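Slide the trivet plate out over the bench edge

ROBOT

A 6-joint arm with a two-finger parallel gripper is mounted at the origin on the work surface. World frame = base frame: x ahead of the robot, y to its left, z up, the work surface at z = 0. Lengths are in mm, angles in rad, forces in N, time in s.
With the tool pointing down it reaches from about 275 to 1000 mm from the base axis. Payload 8.4 kg.
Tool frame: the origin (TCP) lies between the finger pads; the fingertips stand 22 mm ahead of it and the grasp point (between the pads) lies 3 mm ahead of it; z points along the fingers, y is the line along which they close (so a half turn about z gives the same grasp; the last joint's range is limited). The gripper opens to 85 mm and grips with 20 to 120 N. Pads are 22 mm wide; open, the fingers measure 114 mm over their backs; the gripper's body (76 mm by 85 mm) begins 54 mm behind the grasp point. The pads swing forward as they close: fully open they stand 13 mm farther back than shut.
Start: joints at [-1.164, 0.353, 1.633, -0, 1.155, -0.002], TCP at [248.442, -573.502, 253.281] pointing down, gripper open.
Joint ranges: [-2.63, 2.63], [-0.92, 2.1], [0.06, 2.66], [-1.3, 4.44], [0, 2.69], [-3.02, 3.02]. Speed limits (rad/s): [2.22, 2.22, 2.79, 3.14, 3.14, 3.14].

INTERFACE

Orientations are given as [roll, pitch, yaw] about the fixed x, y, z axes, in that order (R = Rz(yaw) Ry(pitch) Rx(roll)).
In Python, from rig import r, grab_frame gives the robot as it stands.
- The arm moves only by the shell command python3 -m inch 'ROWS' [FORCE]. ROWS is JSON, a list of rows, each a list of 7 numbers: the turn, a rotation vector about the tool's x, y, z as a fraction of full scale, then the shift along the tool's x, y, z as a fraction of full scale, then the closure, from 0 (fully open) to 1 (shut). In form: [[rx, ry, rz, dx, dy, dz, fingers], ...]. A call has 1 to 8 rows; each row shifts and turns the commanded pose from where the row before left it, along the tool's axes as they then stand; what a row does not reach is not made up. Full scale, the value 1, is 2.5 cm for a shift and pi rad for a turn. A row lasts 1/12 s, in which the tool goes at most 41.7 mm and 7.16 degrees, less where a joint would pass 70% of its speed; a pose out of reach is approached as far as the arm can. A call with a number of a shift or a turn outside -1 to 1 is refused whole. A call with a gripper value outside its range is refused whole. The fingers move at their own pace and stop on an object; FORCE is the grip in N (left out, the last holds). Time passes only in rows, so rows that do not move let the fingers close. It gives the time, the measured TCP pose, the force, the opening and the grip force at its end, in the units of the state.
- r.sense(): the state, without advancing time (a new reading comes with each control period).
- grab_frame(name): name is "scene" or "top" or "wrist"; returns a dict with "pixels" (420x560x3 uint8, red, green, blue), "z_map" (420x560 float32, mm along the optical axis (not along the pixel's ray), 0 where there is no reading), "vertical_fov" (degrees; the focal length in pixels is half the picture's height over the tangent of half this angle, whatever the lens; pixels are square), "cx", "cy" (the principal point, pixels), "cam_to_world" (4x4, takes a point from camera to world coordinates). Camera axes: x right, y down, z forward; pixel columns grow to the right and rows downward; lengths in mm; the calibration is good to about 2 mm. The wrist camera is an equidistant fisheye: a pixel r from the principal point sees the ray r / f radians off the axis. A picture is of the moment at which its call begins.
- r.sign_off(): hands the job in; it is judged then, once.
The state is a dict: "clock": time; "qpos": joint angles; "qvel": joint speeds; "joint_efforts": joint torques, N m; "eef_pos": TCP position; "tcp_rot": TCP orientation; "contact_force": force on the tool from outside, world axes, zero at the start; "wrist_torque": the same for the moment, N m; "opening": opening from 0.0 (shut) to 1.0 (fully open); "grasp_force": force on a finger pad.
Only numpy, scipy, OpenCV 4.12 (cv2) and the standard library are available. Lean on these libraries where they do the work, as an engineer would, in place of code of your own. Each camera call takes 0.05 s, during which the arm holds its last target. There are 200 camera calls.

TASK

Push the flat steel trivet plate along the low wooden bench towards the charcoal stove until about 45 mm of it sticks out over the bench's short edge on the stove's side, so that whoever tends the stove can get their fingers under it. It should lie square to that edge with one of its short ends leading, flat on the bench and not hanging over any other edge. Only slide it with the fingertips, never lift or tip it; do not disturb the cups or the jebena, and finish with the hand clear.

Things in the scene. Friction and masses are not known exactly. Their poses are not given: they have to be found in the camera images.
- trivet: Flat plain steel plate lying on the bench, 120 mm along its x, 150 mm along its y, 8 mm thick, solid, sharp square corners, about 0.3 kg. Origin at the centre of its underside. At the start its y axis is within 0.35 rad of the bench's y axis; it slides with ordinary dry friction.
- bench_top (a point): Centre of the flat top of the low dark wooden bench (fixed, does not move). The top is 300 mm along x, 420 mm along y (so its short edges, 300 mm long, lie at y = +210 and -210 mm in this frame), and lies 100 mm above the tiled step. Axes: x roughly away from the robot, y along the bench's length, z up. The cups stand on its far (+x) side.
- stove: Square charcoal stove of sheet steel, about 190 by 190 mm and 170 mm high, with dark coals in its open top, standing on the step beyond one short end of the bench, either left or right (fixed). Origin at the centre of its foot. It shows which short edge is meant.
- cup0: One of three equal small green ceramic cups, 64 mm across the rim and 50 mm high, standing loose on the far part of the bench. Origin at the centre of its foot. Not to be disturbed.
- cup1: One of three equal small green ceramic cups, 64 mm across the rim and 50 mm high, standing loose on the far part of the bench. Origin at the centre of its foot. Not to be disturbed.
- cup2: One of three equal small green ceramic cups, 64 mm across the rim and 50 mm high, standing loose on the far part of the bench. Origin at the centre of its foot. Not to be disturbed.
- jebena: Dark clay coffee pot with a round belly (150 mm across), thin neck, handle and spout, 230 mm high, standing loose inside a straw-coloured plastic ring on the step beyond the other short end of the bench. Origin at the centre of its foot. Not to be disturbed.
Not all that is in view belongs to the job. What is shaped like the trivet but purple or yellow is not meant.

How it is judged (in metres and radians):
At the end, for the whole second after the job is handed in: The middle of the plate's leading short end is 45 mm (35 to 55 mm) beyond the bench's short edge on the stove's side, the plate is square to that edge within 0.12 rad (7 degrees), rests flat on the bench top within the bench's width (to 5 mm), and is at rest (((y of stove in the frame of bench_top above 0 m and y of trivet in the frame of bench_top between 0.17 and 0.19 m) or (y of stove in the frame of bench_top below 0 m and y of trivet in the frame of bench_top between -0.19 and -0.17 m)) and angle between the y axis of trivet and the y axis of bench_top, either way round below 0.12 rad and x of trivet in the frame of bench_top between -0.095 and 0.095 m and z of trivet in the frame of bench_top between -0.004 and 0.004 m and angle between trivet's own z axis and vertical below 0.04 rad and linear speed of trivet below 0.01 m/s); the robot touches nothing.
It fails at once if the plate is lifted, tipped or falls off the bench (z of trivet in the frame of bench_top above 0.012 m or z of trivet in the frame of bench_top below -0.012 m or angle between trivet's own z axis and vertical above 0.15 rad).
It fails at once if a cup is shifted by more than 10 mm or tipped (distance of any of cup0, cup1, cup2 from where it was at the start of the episode above 0.01 m or angle between any of cup0, cup1, cup2's own z axis and vertical above 0.25 rad).
It fails at once if the jebena is shifted by more than 15 mm or tipped (distance of jebena from where it was at the start of the episode above 0.015 m or angle between jebena's own z axis and vertical above 0.2 rad).
It also fails if it takes over 46 s, if anything falls off the work surface, if the arm or the gripper's body presses on something with over 40 N, if the wrist force passes 120 N, or if a joint passes its speed limit or range.

## Working session

There is one attempt and no reset: what is moved stays moved. The work goes in short steps, Python scripts to look and compute and a shell command to move; the robot and the scene stay as the last step left them, time stands still between calls to the robot, and variables do not carry over. Pictures are saved under pics/ and viewed, at most 10 in all, crops included, and the job is handed in when it is done.

```bash
ls; mkdir -p pics
python3 - <<'E'
from rig import r, grab_frame
import cv2,numpy as np
for n in("scene","top"):
    f=grab_frame(n); np.savez(f"pics/{n}0.npz",**f)
    cv2.imwrite(f"pics/{n}0.png",f["pixels"][...,::-1]); print(n,f["vertical_fov"],f["cx"],f["cy"],np.round(f["cam_to_world"],3).tolist())
print(r.sense())
E
```

```text
pics
scene 53.827350557824836 279.5848182380041 202.8267324220029 [[-0.892, 0.365, -0.267, 883.298], [0.452, 0.728, -0.516, 755.154], [0.006, -0.581, -0.814, 1307.795], [0.0, 0.0, 0.0, 1.0]]
top 53.105867203721424 278.89493713487803 211.3731042158952 [[-0.021, -0.998, 0.065, 404.155], [-1.0, 0.02, -0.008, 14.949], [0.006, -0.065, -0.998, 1396.197], [0.0, 0.0, 0.0, 1.0]]
{'clock': 0.1, 'qpos': array([-1.16439959e+00,  3.53598369e-01,  1.63402826e+00, -3.74336978e-05,
        1.15522916e+00, -2.39087172e-03]), 'qvel': array([ 0.00047162,  0.00012116, -0.00141299,  0.00021049, -0.00061026,
       -0.00073513]), 'joint_efforts': array([ 4.13147909e-04, -6.06356192e+01, -3.42819142e+01,  5.20839819e-05,
        3.98034404e-03, -2.46974643e-06]), 'eef_pos': array([ 248.27585561, -573.14404868,  252.63806382]), 'tcp_rot': array([-3.14032945e+00,  3.12084323e-05,  4.08802764e-01]), 'contact_force': array([-0.75668475, -0.64598871, -0.36901422]), 'wrist_torque': array([-0.02449181,  0.05857221,  0.03797085]), 'grasp_force': 0.0, 'opening': 0.9988546677458405}
```

View pics/top0.png

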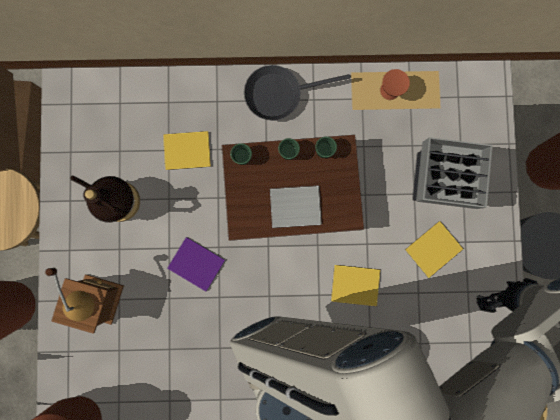

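View pics/scene0.png

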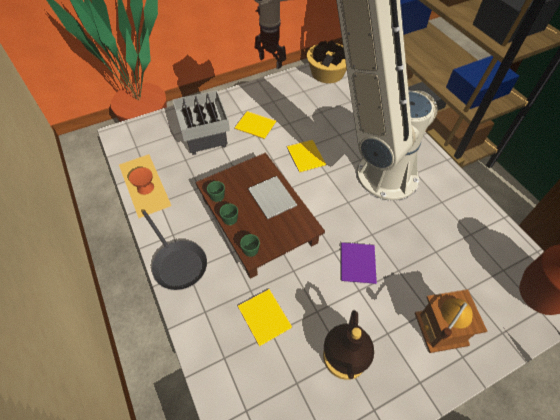

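The top view shows the dark bench (corners about (222,143), (355,135), (363,230), (229,240)) with a grey plate on it at (296,207). The cups are along its far side at (241,154), (289,148) and (326,147), the stove is to the right (-y) at (455,172), and the jebena is to the left at (110,198).

Plate-like candidates are the grey one on the bench at (296,207), purple at (196,264), and yellow at (187,150), (356,285) and (434,249). Only the grey one is plain steel and lies on the bench, so I'll confirm it in a crop.

```bash
cat > h.py <<'E'
import numpy as np,cv2
def W(f,u,v,z):  # pixel -> world at height z
    fl=210/np.tan(np.radians(float(f["vertical_fov"]))/2); T=f["cam_to_world"]
    d=T[:3,:3]@np.array([(u-f["cx"])/fl,(v-f["cy"])/fl,1]); return T[:3,3]+d*(z-T[2,3])/d[2]
def Zw(f,u,v):
    fl=210/np.tan(np.radians(float(f["vertical_fov"]))/2); d=f["z_map"][int(v),int(u)]
    return f["cam_to_world"]@np.array([(u-f["cx"])/fl*d,(v-f["cy"])/fl*d,d,1])
def plate(f):  # grey plate rect in top image
    p=f["pixels"].astype(int); s=p.max(2)-p.min(2)
    m=((s<40)&(p.mean(2)>95)).astype(np.uint8); m[:140]=0;m[250:]=0;m[:,:225]=0;m[:,400:]=0
    return m
E
python3 - <<'E'
from h import *
f=dict(np.load("pics/top0.npz"))
for u,v in[(296,207),(270,225),(340,215),(250,180),(400,200),(455,145)]: print(u,v,np.round(Zw(f,u,v)[:3],1))
cv2.imwrite("pics/crop0.png",cv2.resize(f["pixels"][125:250,215:375,::-1],None,fx=5,fy=4.8,interpolation=2)[:600])
E
```

```text
296 207 [499.8 -47.7 108.3]
270 225 [446.5  33.5  96.1]
340 215 [ 473.  -183.8   98.2]
250 180 [587.   92.6 102.7]
400 200 [ 524.1 -400.4    2.2]
455 145 [ 678.2 -536.8  131.5]
```

View pics/crop0.png

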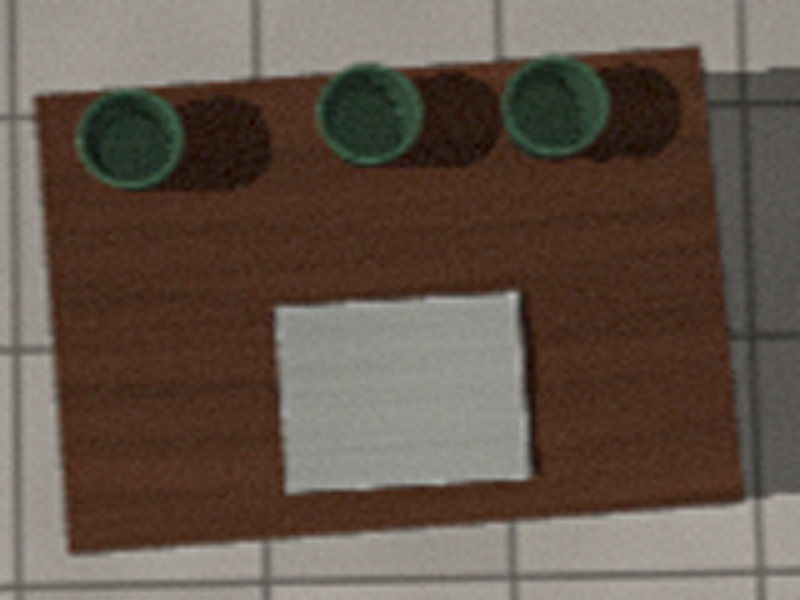

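The crop confirms plain steel. The plate corners are at (275,307), (518,292), (531,479) and (287,494), and the bench corners at (38,97), (699,47), (743,500) and (71,553). The plate looks almost aligned with the bench.

```bash
cat >> h.py <<'E'
def fit(pts):  # TL TR BR BL (far-left,far-right,near-right,near-left): centre, angle of y axis dev, sizes
    p=np.array(pts)[:,:2]; c=p.mean(0); e=(p[0]+p[3]-p[1]-p[2])/2; return c,np.arctan2(-e[0],e[1]),np.linalg.norm(e),np.linalg.norm(p[0]+p[1]-p[2]-p[3])/2
E
python3 - <<'E'
from h import *
f=dict(np.load("pics/top0.npz"))
P=lambda L,z:[W(f,215-.5+a/5+.1*0,125-.5+b/4.8,z) for a,b in L]
b=fit(P([(38,97),(699,47),(743,500),(71,553)],100)); t=fit(P([(275,307),(518,292),(531,479),(287,494)],108))
print(b,t)
c,s=np.cos(b[1]),np.sin(b[1]); R=np.array([[c,-s],[s,c]]); print("trivet in bench",R.T@(t[0]-b[0]),t[1]-b[1])
for u,v in[(130,138),(370,113),(556,107)]: print("cup",R.T@(W(f,214.5+u/5,124.5+v/4.8,150)[:2]-b[0]))
for L in((.0,-.21),(.0,-.18)): print(b[0]+R@(np.array(L)*1e3))
E
```

```text
(array([564.51794686, -37.58430432]), np.float64(0.06088275844866216), np.float64(415.2215327105123), np.float64(296.5052520185112)) (array([502.03391765, -44.84116151]), np.float64(0.044091937083742205), np.float64(150.13575640931268), np.float64(120.3699660517475))
trivet in bench [-62.80980447  -3.4415615 ] -0.016790821364919953
cup [106.29653976 148.3419551 ]
cup [110.51918349   3.61491361]
cup [ 105.35793494 -108.10318669]
[ 577.29542898 -247.19521994]
[ 575.47007439 -217.25080343]
```

Both sizes check out (about 415x297 and 150x120). In the bench frame the trivet is at x -63, y -3, turned -0.017 rad, and it has to slide about 177 mm along bench -y. Next I turn the tool so that tool x is along bench +y and tool y along bench +x.

```bash
python3 -m inch '[[0,0,-0.039,0,0,0,0],[0,0,-0.039,0,0,0,0],[0,0,-0.039,0,0,0,0],[0,0,-0.039,0,0,0,0],[0,0,-0.039,0,0,0,0],[0,0,-0.039,0,0,0,0],[0,0,-0.039,0,0,0,0],[0,0,-0.039,0,0,0,0]]'
python3 -m inch '[[0,0,-0.039,0,0,0,0],[0,0,-0.038,0,0,0,0],[0,0,0,1,0.456,0,0],[0,0,0,1,0.456,0,0],[0,0,0,1,0.456,0,0],[0,0,0,1,0.456,0,0],[0,0,0,1,0.456,0,0],[0,0,0,1,0.456,0,0]]'
```

```text
clock: 0.77
eef_pos: [248.4, -573.3, 252.8]
tcp_rot: [-3.141, -0.001, 1.395]
contact_force: [0.5, 0.3, -1.0]
opening: 0.996
grasp_force: 0.0
clock: 1.43
eef_pos: [307.8, -418.2, 252.9]
tcp_rot: [-3.141, -0.001, 1.631]
contact_force: [0.4, -0.4, 0.1]
opening: 1.003
grasp_force: 0.0
```

```bash
python3 -m inch '[[0,0,0,1,0.456,0,0],[0,0,0,1,0.456,0,0],[0,0,0,1,0.456,0,0],[0,0,0,1,0.456,0,0],[0,0,0,1,0.456,0,0],[0,0,0,1,0.456,0,0],[0,0,0,1,0.456,0,0],[0,0,0,1,0.456,0,0]]'
python3 -m inch '[[0,0,0,1,0.456,0,0],[0,0,0,1,0.456,0,0],[0,0,0,1,0.456,0,0],[0,0,0,1,0.456,0,0],[0,0,0,1,0.456,0,0],[0,0,0,1,0.456,0,0],[0,0,0,1,0.456,0,0],[0,0,0,1,0.456,0,0]]'
python3 -m inch '[[0,0,0,1,0.456,0,0],[0,0,0,1,0.456,0,0],[0,0,0,1,0.456,0,0],[0,0,0,0,0,0.8,0],[0,0,0,0,0,0.8,0],[0,0,0,0,0,0.8,0],[0,0,0,0,0,0.8,0],[0,0,0,0,0,0.8,0]]'
```

```text
clock: 2.1
eef_pos: [386.8, -213.2, 253.2]
tcp_rot: [-3.141, -0.0, 1.631]
contact_force: [0.7, -0.2, -0.4]
opening: 0.998
grasp_force: 0.0
clock: 2.77
eef_pos: [465.8, -8.0, 253.1]
tcp_rot: [-3.141, -0.0, 1.631]
contact_force: [0.3, -0.5, 0.3]
opening: 0.995
grasp_force: 0.0
clock: 3.43
eef_pos: [495.1, 67.6, 152.2]
tcp_rot: [-3.141, 0.0, 1.631]
contact_force: [-0.7, -1.1, 0.4]
opening: 1.001
grasp_force: 0.0
```

Run:
```python
from rig import grab_frame
import cv2,numpy as np
f=grab_frame("wrist"); np.savez("pics/w1.npz",**f); cv2.imwrite("pics/w1.png",f["pixels"][...,::-1]); print(np.round(f["cam_to_world"],3).tolist(),f["vertical_fov"],f["cx"],f["cy"])
```

```text
[[0.998, 0.057, 0.016, 490.44], [0.059, -0.961, -0.27, 135.778], [-0.0, 0.27, -0.963, 272.171], [0.0, 0.0, 0.0, 1.0]] 65.70646984690485 278.2494097861321 212.16513104529722
```

View pics/w1.png

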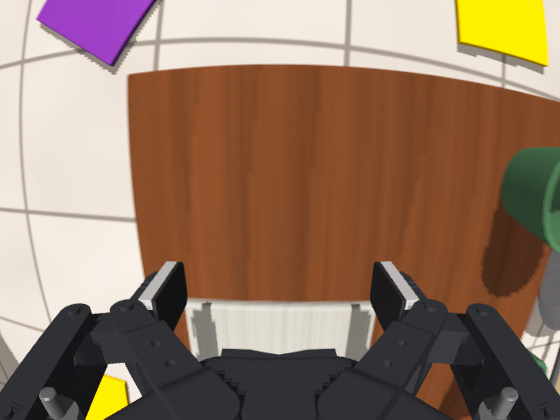

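The wrist view shows the hand straight behind the plate. The plate's rear end is at row 300, columns 187–375, and the fingers at columns 175 and 390 are centred on it. I descend carefully until the bench is felt.

```bash
python3 -m inch '[[0,0,0,0,0,0.6,0],[0,0,0,0,0,0.36,0],[0,0,0,0,0,0,0]]'
python3 -m inch '[[0,0,0,0,0,0.1,0],[0,0,0,0,0,0.08,0],[0,0,0,0,0,0,0]]'
```

```text
clock: 3.73
eef_pos: [494.3, 67.3, 128.0]
tcp_rot: [-3.139, 0.0, 1.631]
contact_force: [-0.1, -1.0, -0.3]
opening: 1.002
grasp_force: 0.0
clock: 3.98
eef_pos: [495.7, 67.5, 125.2]
tcp_rot: [3.141, -0.0, 1.631]
contact_force: [0.7, -0.6, -0.8]
opening: 1.006
grasp_force: 0.0
```

```bash
for i in 1; do python3 -m inch '[[0,0,0,0,0,0.08,0],[0,0,0,0,0,0.04,0],[0,0,0,0,0,0,0]]'; done
python3 - <<'E'
from rig import r,grab_frame
import numpy as np
s=r.sense();print(s["eef_pos"],s["contact_force"])
# finger depth seen by wrist: lowest z near finger tips
f=grab_frame("wrist"); np.savez("pics/w2.npz",**f)
fl=210/np.tan(np.radians(float(f["vertical_fov"]))/2)
for n in [(175,268),(165,268),(180,264),(388,268),(398,270),(382,264),(280,200),(280,330)]:
    u,v=n; dx,dy=u-f["cx"],v-f["cy"]; rr=np.hypot(dx,dy); th=rr/fl; d=f["z_map"][v,u]
    p=np.array([dx/rr*np.tan(th)*d,dy/rr*np.tan(th)*d,d,1]); print(n,np.round(f["cam_to_world"]@p,1)[:3])
E
```

```text
clock: 4.23
eef_pos: [495.4, 67.5, 121.9]
tcp_rot: [3.141, -0.0, 1.631]
contact_force: [-0.3, 0.8, -0.2]
opening: 0.996
grasp_force: 0.0
[495.41364514  67.4863042  121.86787083] [-0.34873671  0.82352907 -0.17882334]
(175, 268) [451.   75.6 122.8]
(165, 268) [446.9  75.7 124. ]
(180, 264) [451.8  75.3 117.9]
(388, 268) [540.1  80.8 123.1]
(398, 270) [555.9  68.6  99.1]
(382, 264) [538.4  81.1 119.8]
(280, 200) [493.6 101.3  98.6]
(280, 330) [497.9  30.7  99.4]
```

The fingers' lowest visible point is about 9 mm below the TCP, so the open tips stand 9 mm ahead of it. I'll lower further in small steps.

```bash
python3 -m inch '[[0,0,0,0,0,0.16,0],[0,0,0,0,0,0.12,0],[0,0,0,0,0,0,0]]'; python3 -m inch '[[0,0,0,0,0,0.08,0],[0,0,0,0,0,0,0],[0,0,0,0,0,0,0]]'
```

```text
clock: 4.53
eef_pos: [495.0, 67.4, 114.1]
tcp_rot: [-3.141, 0.0, 1.631]
contact_force: [-0.4, 0.0, 0.7]
opening: 1.002
grasp_force: 0.0
clock: 4.78
eef_pos: [495.3, 67.5, 112.7]
tcp_rot: [-3.141, 0.0, 1.631]
contact_force: [0.6, 0.5, 0.2]
opening: 0.998
grasp_force: 0.0
```

```bash
python3 -m inch '[[0,0,0,0,0,0.06,0],[0,0,0,0,0,0,0],[0,0,0,0,0,0,0]]'; python3 -m inch '[[0,0,0,0,0,0.06,0],[0,0,0,0,0,0,0],[0,0,0,0,0,0,0]]'
```

```text
clock: 5.03
eef_pos: [495.4, 67.5, 111.2]
tcp_rot: [-3.141, -0.0, 1.631]
contact_force: [-0.5, -0.4, -0.7]
opening: 0.996
grasp_force: 0.0
clock: 5.28
eef_pos: [495.3, 67.5, 109.7]
tcp_rot: [-3.141, 0.0, 1.631]
contact_force: [0.3, 0.4, 0.5]
opening: 1.004
grasp_force: 0.0
```

```bash
python3 -m inch '[[0,0,0,-0.4,0,0,0],[0,0,0,-0.4,0,0,0],[0,0,0,-0.2,0,0,0],[0,0,0,-0.2,0,0,0],[0,0,0,-0.2,0,0,0],[0,0,0,-0.2,0,0,0]]'; python3 -m inch '[[0,0,0,-0.2,0,0,0],[0,0,0,-0.2,0,0,0],[0,0,0,-0.2,0,0,0],[0,0,0,-0.2,0,0,0]]'
python3 - <<'E'
from rig import grab_frame
import cv2,numpy as np
f=grab_frame("top"); np.savez("pics/t2.npz",**f); g=f["pixels"][120:250,215:375]
w=grab_frame("wrist")["pixels"]
cv2.imwrite("pics/c2.png",np.hstack([cv2.resize(g,(400,325)),cv2.resize(w,(400,325))])[...,::-1])
E
```

```text
clock: 5.78
eef_pos: [497.8, 27.0, 109.8]
tcp_rot: [3.142, -0.0, 1.63]
contact_force: [0.1, 2.5, -0.7]
opening: 1.001
grasp_force: 1.0
clock: 6.12
eef_pos: [499.0, 7.2, 109.8]
tcp_rot: [-3.142, -0.0, 1.631]
contact_force: [0.5, 1.9, 0.1]
opening: 1.003
grasp_force: 1.0
```

View pics/c2.png

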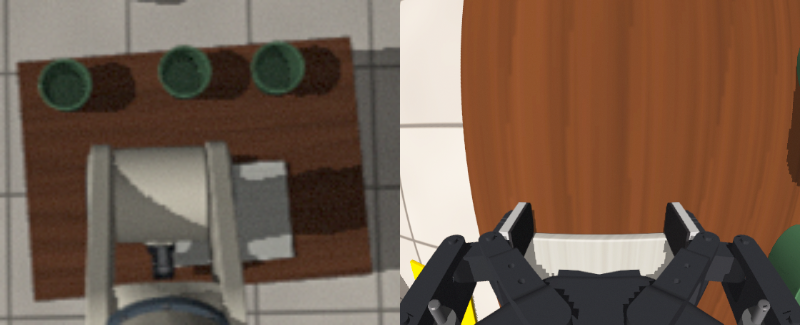

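The plate's rear end sits square against both fingertips, with about 2 N of contact force, and the cups are untouched. I continue with 120 mm and then measure.

```bash
python3 -m inch '[[0,0,0,-0.32,0,0,0],[0,0,0,-0.32,0,0,0],[0,0,0,-0.32,0,0,0],[0,0,0,-0.32,0,0,0],[0,0,0,-0.32,0,0,0],[0,0,0,-0.32,0,0,0],[0,0,0,-0.32,0,0,0],[0,0,0,-0.32,0,0,0]]'; python3 -m inch '[[0,0,0,-0.32,0,0,0],[0,0,0,-0.32,0,0,0],[0,0,0,-0.32,0,0,0],[0,0,0,-0.32,0,0,0],[0,0,0,-0.32,0,0,0],[0,0,0,-0.32,0,0,0],[0,0,0,-0.2,0,0,0],[0,0,0,0,0,0,0]]'
python3 - <<'E'
from rig import grab_frame
import cv2,numpy as np
f=grab_frame("top"); np.savez("pics/t3.npz",**f); cv2.imwrite("pics/c3.png",cv2.resize(f["pixels"][125:245,290:420,::-1],None,fx=5,fy=5,interpolation=2))
E
```

```text
clock: 6.88
eef_pos: [502.8, -57.2, 109.8]
tcp_rot: [-3.142, -0.0, 1.631]
contact_force: [0.9, 2.4, 0.4]
opening: 0.994
grasp_force: 1.2
clock: 7.55
eef_pos: [506.2, -110.4, 109.8]
tcp_rot: [3.141, 0.001, 1.63]
contact_force: [0.3, 0.4, -0.0]
opening: 1.0
grasp_force: 0.0
```

View pics/c3.png

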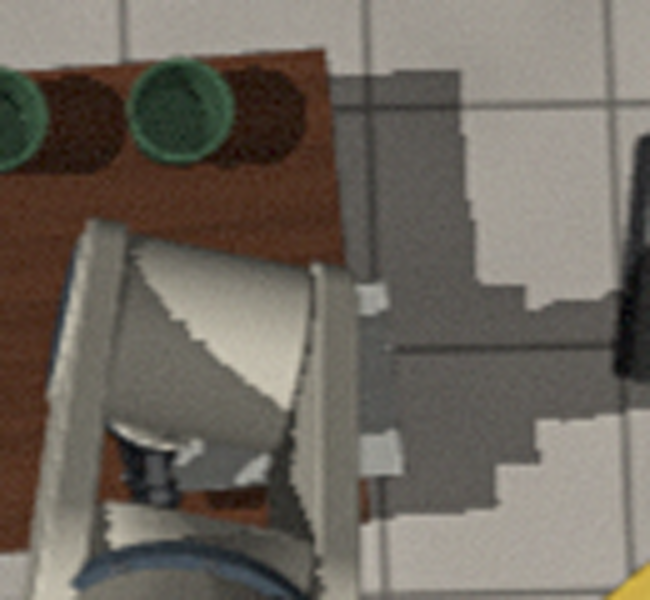

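The plate's leading corners are at (387,284) and (402,475) in the crop. They already stick out past the bench edge, which runs from (325,50) to (369,521).

Run:
```python
from h import *
f=dict(np.load("pics/t3.npz")); b=np.array([564.5,-37.6]); a=.0609; c,s=np.cos(a),np.sin(a); R=np.array([[c,-s],[s,c]])
for u,v,z in[(387,284,108),(402,475,108),(325,50,100),(369,521,100)]: print(R.T@(W(f,289.5+u/5,124.5+v/5,z)[:2]-b))
print("tcp",R.T@(np.array([506.2,-110.4])-b))
```

```text
[  -3.51064887 -231.27131237]
[-121.8895143  -229.25126686]
[ 147.48083723 -208.34582329]
[-148.31183997 -208.01646162]
tcp [-62.62270159 -69.1167653 ]
```

The overhang is now about 21 mm (the TCP estimate gives 20), so 24 mm more is needed. I push that slowly, then back off and rise.

```bash
python3 -m inch '[[0,0,0,-0.2,0,0,0],[0,0,0,-0.2,0,0,0],[0,0,0,-0.2,0,0,0],[0,0,0,-0.16,0,0,0],[0,0,0,-0.12,0,0,0],[0,0,0,-0.08,0,0,0],[0,0,0,0,0,0,0],[0,0,0,0,0,0,0]]'
python3 -m inch '[[0,0,0,0.2,0,0,0],[0,0,0,0.4,0,0,0],[0,0,0,0.6,0,0,0],[0,0,0,0,0,-0.6,0],[0,0,0,0,0,-1,0],[0,0,0,0,0,-1,0],[0,0,0,0,0,-1,0],[0,0,0,0,0,-1,0]]'
python3 -m inch '[[0,0,0,1,-1,-0.4,0],[0,0,0,1,-1,0,0],[0,0,0,1,-1,0,0],[0,0,0,1,-1,0,0],[0,0,0,1,-1,0,0],[0,0,0,1,-1,0,0],[0,0,0,1,-1,0,0],[0,0,0,0,0,0,0]]'
python3 - <<'E'
from rig import grab_frame
import cv2,numpy as np
f=grab_frame("top"); np.savez("pics/t4.npz",**f); cv2.imwrite("pics/c4.png",cv2.resize(f["pixels"][125:245,215:375+20,::-1],None,fx=4,fy=4,interpolation=2))
E
```

```text
clock: 8.27
eef_pos: [507.5, -133.4, 109.8]
tcp_rot: [3.141, 0.0, 1.631]
contact_force: [-0.4, 0.4, -0.3]
opening: 1.0
grasp_force: 0.0
clock: 8.93
eef_pos: [505.3, -102.2, 225.9]
tcp_rot: [-3.141, -0.0, 1.632]
contact_force: [0.8, 0.2, -0.2]
opening: 0.999
grasp_force: 0.0
clock: 9.6
eef_pos: [315.4, 63.6, 234.1]
tcp_rot: [-3.139, -0.001, 1.634]
contact_force: [0.4, 0.2, -0.3]
opening: 1.002
grasp_force: 0.0
```

View pics/c4.png

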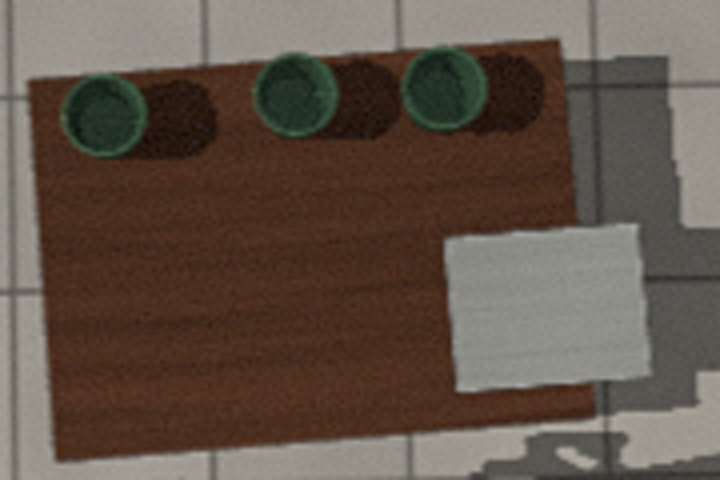

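The plate is clear to see, with corners at (444,238), (638,224), (652,376) and (457,392). The bench corners are at (29,80), (559,39), (596,416) and (56,461), and the hand is out of the way.

Run:
```python
from h import *
f=dict(np.load("pics/t4.npz"))
P=lambda L,z:[W(f,214.5+u/4,124.5+v/4,z) for u,v in L]
b=fit(P([(29,80),(559,39),(596,416),(56,461)],100)); t=fit(P([(444,238),(638,224),(652,376),(457,392)],108))
print(b,t); c,s=np.cos(b[1]),np.sin(b[1]); R=np.array([[c,-s],[s,c]]); print(R.T@(t[0]-b[0]),t[1]-b[1])
pl=P([(638,224),(652,376)],108);be=P([(559,39),(596,416)],100)
print([(R.T@(q[:2]-b[0])).round(1) for q in pl+be])
```

```text
(array([564.81492907, -37.43466021]), np.float64(0.06074996765790369), np.float64(416.620885182604), np.float64(296.78117722206235)) (array([ 513.9695836 , -218.88745413]), np.float64(0.05699512598269208), np.float64(150.51717458686076), np.float64(118.58663599928701))
[ -61.76802274 -178.03111229] -0.0037548416752116107
[array([  -3.1, -253.6]), array([-121., -253.]), array([ 148. , -207.8]), array([-148. , -208.9])]
```

The overhang is 43–45 mm, the angle to square is -0.004 rad and x is -62 mm, all within limits. I'm handing in.

```bash
python3 -c "
from rig import r
print(r.sign_off())"
```

```text
the job is handed in; nothing more can be done
None
```

The trivet now sticks out about 44 mm over the bench edge on the stove's side, square to that edge, with the cups and jebena untouched and the hand clear; the job is handed in, and no verdict was shown.

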